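# Roll the grey grinding wheel into its stall

## Robot

A 6-joint arm with a two-finger parallel gripper is mounted at the origin on the work surface. World frame = base frame: x ahead of the robot, y to its left, z up, the work surface at z = 0. Lengths are in m, angles in rad, forces in N, time in s.
With the tool pointing down it reaches from about 0.375 to 0.975 m from the base axis. Payload 3.8 kg.
Tool frame: the origin (TCP) lies at the very end of the fingers, on their centre line; the grasp point (between the pads) lies bot.hold_point_z behind it (bot.hold_point_z is the distance from the TCP to the grasp point, in m); z points along the fingers, y is the line along which they close (so a half turn about z gives the same grasp; the last joint's range is limited). The gripper opens to 85 mm and grips with 20 to 120 N. Pads are 22 mm wide; open, the fingers measure 114 mm over their backs; the gripper's body (76 mm by 85 mm) begins 54 mm behind the grasp point. The pads swing forward as they close: fully open they stand 13 mm farther back than shut.
Start: joints at [-1.372, 0.264, 1.604, -0, 1.274, -0.037], TCP at [0.158, -0.656, 0.231] pointing down, gripper open.
Joint ranges: [-2.63, 2.63], [-0.94, 2.18], [0.31, 2.57], [-1.31, 4.45], [0, 2.66], [-2.55, 2.55]. Speed limits (rad/s): [2.57, 2.57, 3.14, 3.14, 3.14, 3.14].

## Interface

Orientations are given as a rotation vector (axis times angle).
In Python, from workcell import bot, optics gives the robot as it stands (bot), with the cameras (optics).
- The arm moves only by the shell command python3 jog.py 'ROWS' [OPENING] [FORCE]. ROWS is one flat JSON list of numbers that holds 1 to 5 rows one after another, with no inner brackets; each row has 4 numbers: dx, dy, dz in m, then a turn about the tool's z in rad; each row shifts and turns the commanded pose from where the row before left it, along the tool's axes as they then stand; what a row does not reach is not made up. A row lasts 1/8 s, in which the tool goes at most 0.0625 m and 0.188 rad, less where a joint would pass 70% of its speed; a pose out of reach is approached as far as the arm can. OPENING is the opening from 0.0 (shut) to 1.0 (fully open), set as the command begins (- or left out keeps the last). The fingers move at their own pace and stop on an object; FORCE is the grip in N (left out, the last holds). Time passes only in rows, so rows that do not move let the fingers close. It prints the time, the measured TCP pose, the force, the opening and the grip force at its end. Input that does not fit is refused with a message, and nothing moves.
- bot.read_state(): the state, without advancing time (a new reading comes with each control period).
- optics.read_camera(name): name is "scene" or "side" or "wrist"; returns the picture (480x640x3 uint8, red, green, blue); there is no depth.
- optics.camera_info(name): a dict with "intrinsics" (3x3 intrinsics, pixels), "extrinsics" (4x4, takes a point from camera to world coordinates). Camera axes: x right, y down, z forward; pixel columns grow to the right and rows downward; lengths in m; the calibration is good to about 2 mm. A picture is of the moment at which its call begins: read the wrist's pose just before it. camera_info takes no time and is no camera call; for the wrist camera it gives the pose at the moment of the call.
- bot.finish_job(): hands the job in; it is judged then, once.
The state is a dict: "time": time; "q": joint angles; "joint_vel": joint speeds; "joint_torque": joint torques, N m; "tool_pos": TCP position; "tcp_rot": TCP orientation; "wrist_force": force on the tool from outside, world axes, zero at the start; "torque": the same for the moment, N m; "width": opening from 0.0 (shut) to 1.0 (fully open); "grip_force": force on a finger pad.
Only numpy, scipy, OpenCV 4.12 (cv2) and the standard library are available. Lean on these libraries where they do the work, as an engineer would, in place of code of your own. Each camera call takes 0.05 s, during which the arm holds its last target. There are 200 camera calls.

## Task

The grey grinding wheel stands on its rim on the bench. Roll it on its rim along the bench into the blue and yellow stall straight ahead of it, right up against the back stop, and leave it standing there. Do not lift it, drag it along without rolling, or let it fall over, and leave the brown wheel where it stands.

Things in the scene. Friction and masses are not known exactly. Their poses are not given: they have to be found in the camera images.
- grey_wheel: grey stone wheel, plain disc 110 mm across, 40 mm thick, about 0.75 kg, silver hub plates flush in its faces, standing free on its rim 220 to 300 mm before one of the stalls, within 6 mm of its middle line. Origin at its centre, 55 mm above the bench. x: the axle, level. At the start z is up and y the rolling direction, within 3 degrees. Rolls under a slow square push at axle height
- brown_wheel: brown leather-faced wheel of the same size and shape with black hub plates, standing on its rim about 150 mm to one side of the grey one, before the other stall; not to be moved. Origin and axes as for the grey wheel
- stall_near (a point): centre of a wheel fully home in the stall nearer the robot, 55 mm above the bench. y points into the stall (rolling direction), x to the far stall. Two fixed blue stalls with yellow floors level with the bench, open at -y, each 80 mm wide between cheeks 12 mm thick, 35 mm high, that begin 55 mm before this point; back stop's face 55 mm beyond it, 45 mm high
- stall_far (a point): the same point in the stall farther from the robot, 150 mm along x from stall_near; same size and axes

How it is judged:
On the way:
1. the grey wheel has turned about its axle by more than 115 degrees from its start while rolling on the bench (angle between grey_wheel's own z axis and vertical above 2 rad and height (world z) of grey_wheel below 0.065 m), for 0.05 s.
At the end, for the whole second after the job is handed in: The grey wheel stands on its rim on the bench at rest between the cheeks of the stall it started in front of, within 15 mm of the back stop, its axle level within 10 degrees; the brown wheel is within 20 mm of where it started (((y of grey_wheel in the frame of stall_near above -0.015 m and horizontal distance between grey_wheel and stall_near below 0.026 m and x of brown_wheel in the frame of stall_near above 0.075 m) or (y of grey_wheel in the frame of stall_far above -0.015 m and horizontal distance between grey_wheel and stall_far below 0.026 m and x of brown_wheel in the frame of stall_near below 0.075 m)) and height (world z) of grey_wheel below 0.062 m and angle between grey_wheel's own x axis and vertical between 1.4 and 1.74 rad and linear speed of grey_wheel below 0.02 m/s and distance of brown_wheel from where it was at the start of the episode below 0.02 m); the robot touches nothing.
It fails at once if the grey wheel tips more than 25 degrees from upright (angle between grey_wheel's own x axis and vertical below 1.13 rad or angle between grey_wheel's own x axis and vertical above 2.01 rad).
It fails at once if the grey wheel is lifted 20 mm or more off the bench (height (world z) of grey_wheel above 0.075 m).
It fails at once if the brown wheel is moved by more than 20 mm (distance of brown_wheel from where it was at the start of the episode above 0.02 m).
It also fails if it takes over 45 s, if anything falls off the work surface, if the arm or the gripper's body presses on something with over 40 N, if the wrist force passes 120 N, or if a joint passes its speed limit or range.

## Working session

There is one attempt and no reset: what is moved stays moved. The work goes in short steps, Python scripts to look and compute and a shell command to move; the robot and the scene stay as the last step left them, time stands still between calls to the robot, and variables do not carry over. Pictures are saved under pics/ and viewed, at most 10 in all, crops included, and the job is handed in when it is done.

```bash
ls; mkdir -p pics; python3 - <<'E'
from workcell import bot, optics
import cv2,numpy as np
for n in ("scene","side"):
    im=optics.read_camera(n); cv2.imwrite(f"pics/{n}0.png",im[:,:,::-1])
    i=optics.camera_info(n); print(n,np.round(i["intrinsics"],1).tolist(),np.round(i["extrinsics"],3).tolist())
s=bot.read_state(); print(s["time"],s["tool_pos"],s["tcp_rot"],bot.hold_point_z)
E
```

```text
jog.py
pics
workcell.py
scene [[599.5, 0.0, 327.4], [0.0, 599.5, 237.6], [0.0, 0.0, 1.0]] [[-0.589, 0.571, -0.572, 1.068], [0.808, 0.434, -0.399, 0.396], [0.021, -0.697, -0.716, 0.73], [0.0, 0.0, 0.0, 1.0]]
side [[468.6, 0.0, 315.4], [0.0, 468.6, 239.1], [0.0, 0.0, 1.0]] [[-0.969, -0.144, 0.199, 0.454], [-0.246, 0.581, -0.776, 0.553], [-0.004, -0.801, -0.598, 0.477], [0.0, 0.0, 0.0, 1.0]]
0.1 [ 0.15757618 -0.65567276  0.23007866] [-3.11777133e+00 -3.69383274e-01  2.88334533e-04] 0.0187
```

View pics/scene0.png

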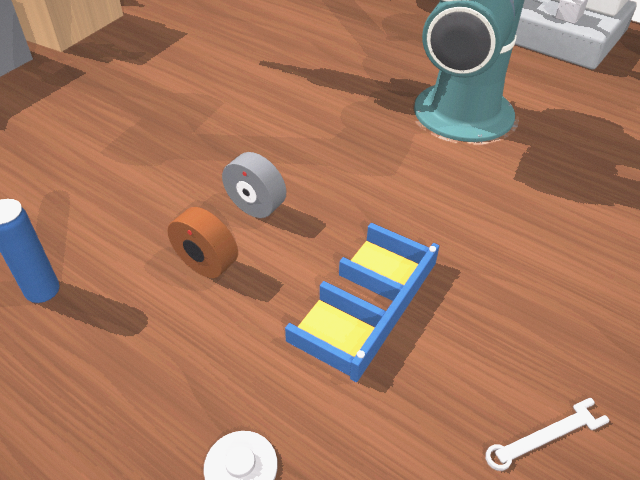

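View pics/side0.png

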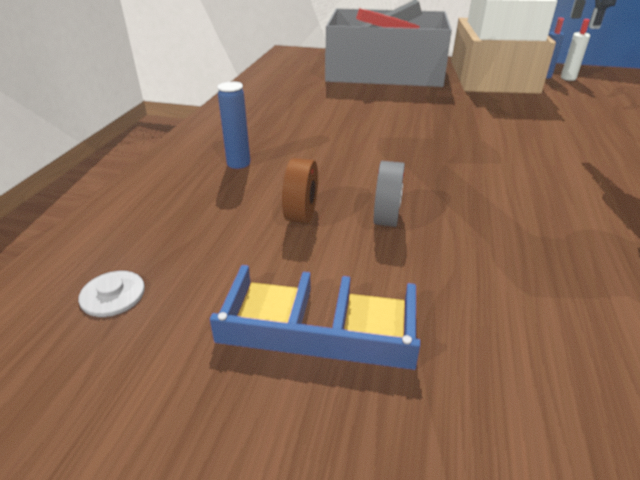

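The scene picture shows the grey wheel at (254,185) before the near stall (floor at about (385,265)) and the brown wheel at (203,242). In the side picture, grey is at (390,194) and brown at (300,190), with the near stall floor at (376,317).

```bash
cat > h.py <<'E'
from workcell import bot, optics
import cv2,numpy as np
from scipy.spatial.transform import Rotation as R
def ray(n,uv,info=None):
    i=info or optics.camera_info(n);K=np.array(i["intrinsics"]);E=np.array(i["extrinsics"])
    d=np.c_[np.atleast_2d(uv).astype(float),np.ones(len(np.atleast_2d(uv)))]@np.linalg.inv(K).T@E[:3,:3].T
    return E[:3,3],d/np.linalg.norm(d,axis=1,keepdims=True)
def plane(n,uv,z,info=None):
    o,d=ray(n,uv,info);return o+d*((z-o[2])/d[:,2])[:,None]
def tri(rs):
    A=sum(np.eye(3)-np.outer(d,d) for o,d in rs);b=sum((np.eye(3)-np.outer(d,d))@o for o,d in rs)
    p=np.linalg.solve(A,b);return p,[np.linalg.norm(np.cross(p-o,d)) for o,d in rs]
def big(m,k=1):
    n,l,s,c=cv2.connectedComponentsWithStats(m.astype(np.uint8));o=1+np.argsort(-s[1:,4])[:k]
    return [(l==j) for j in o]
E
python3 - <<'E'
from h import *
roi={"scene":{"g":(215,145,295,225),"b":(160,200,245,285)},"side":{"g":(365,150,412,235),"b":(275,150,325,230)}}
W={"g":[],"b":[]};Y=[]
for n in roi:
    im=cv2.imread(f"pics/{n}0.png");hsv=cv2.cvtColor(im,cv2.COLOR_BGR2HSV).astype(int)
    for k,(a,b,c,d) in roi[n].items():
        m=np.zeros(im.shape[:2],bool);s=hsv[b:d,a:c]
        m[b:d,a:c]=((s[...,1]<70)&(s[...,2]>70)) if k=="g" else ((s[...,1]>165)&(s[...,2]>80)&(s[...,0]<15))
        m=big(m)[0];cn=cv2.findContours(m.astype(np.uint8),0,2)[0];cn=max(cn,key=cv2.contourArea);h=cv2.convexHull(cn)
        M=cv2.moments(h);uv=(M["m10"]/M["m00"],M["m01"]/M["m00"]);print(n,k,cv2.boundingRect(h),np.round(uv,1),cv2.contourArea(cn)/M["m00"])
        o,dd=ray(n,uv);W[k].append((o,dd[0]))
    y=(abs(hsv[...,0]-27)<8)&(hsv[...,1]>100)&(hsv[...,2]>120)
    for c in big(y,2):
        v,u=np.nonzero(c);P=plane(n,np.c_[u,v],0);q=cv2.minAreaRect((P[:,:2]*1000).astype(np.float32));print(n,"yellow",len(u),np.round(q[0]),np.round(q[1]),round(q[2],1),np.round(cv2.boxPoints(q)).tolist())
        Y.append(P)
    bl=(abs(hsv[...,0]-110)<12)&(hsv[...,1]>120)&(hsv[...,2]>60)
for k in W: print(k,*tri(W[k]))
near=[p for p in Y]
# white pins
P=[]
for uvs,uvd in (((433,249),(407,340)),((361,355),(222,317))):
    rr=[]
    for n,uv in (("scene",uvs),("side",uvd)):
        im=cv2.imread(f"pics/{n}0.png");w=np.zeros(im.shape[:2],bool);u,v=uv
        w[v-8:v+9,u-8:u+9]=im[v-8:v+9,u-8:u+9].min(2)>170
        vv,uu=np.nonzero(w);o,d=ray(n,(uu.mean(),vv.mean()));rr.append((o,d[0]))
    p,e=tri(rr);P.append(p);print("pin",p,e)
x=P[1]-P[0];print(np.linalg.norm(x),np.degrees(np.arctan2(x[1],x[0])))
s=bot.read_state();print(R.from_rotvec(s["tcp_rot"]).as_matrix().round(3))
E
```

```text
scene g (222, 152, 64, 66) [253.8 184.3] 0.9868047436111576
scene b (187, 230, 5, 5) [189.1 231.9] 0.9583333333333334
scene yellow 2173 [626. 108.] [60. 97.] 4.5 [[593.0, 154.0], [600.0, 57.0], [660.0, 62.0], [653.0, 159.0]]
scene yellow 1427 [473.  96.] [53. 98.] 4.5 [[443.0, 142.0], [450.0, 45.0], [503.0, 49.0], [495.0, 147.0]]
side g (374, 160, 31, 67) [388.6 192.7] 0.9526555386949924Traceback (most recent call last):
  File "<stdin>", line 10, in <module>
ZeroDivisionError: float division by zero
```

```bash
python3 - <<'E'
from h import *
im=cv2.imread("pics/side0.png");h=cv2.cvtColor(im,cv2.COLOR_BGR2HSV);print("brown",h[200,293],"bench",h[190,345],h[240,300]);i2=cv2.imread("pics/scene0.png");h2=cv2.cvtColor(i2,cv2.COLOR_BGR2HSV);print(h2[225,208],h2[250,226],h2[300,250],h2[250,175])
roi={"scene":(215,145,295,225),"side":(365,150,412,235)};rr=[]
for n,(a,b,c,d) in roi.items():
    im=cv2.imread(f"pics/{n}0.png");hsv=cv2.cvtColor(im,cv2.COLOR_BGR2HSV).astype(int)
    m=np.zeros(im.shape[:2],bool);s=hsv[b:d,a:c];m[b:d,a:c]=(s[...,1]<70)&(s[...,2]>70);m=big(m)[0]
    M=cv2.moments(cv2.convexHull(max(cv2.findContours(m.astype(np.uint8),0,2)[0],key=cv2.contourArea)))
    o,dd=ray(n,(M["m10"]/M["m00"],M["m01"]/M["m00"]));rr.append((o,dd[0]))
    if n=="side":
        y=(abs(hsv[...,0]-24)<10)&(hsv[...,1]>90)&(hsv[...,2]>120)
        for c in big(y,2):
            v,u=np.nonzero(c);q=cv2.minAreaRect((plane(n,np.c_[u,v],0)[:,:2]*1000).astype(np.float32));print("yellow",len(u),np.round(q[1]),np.round(q[2],1),np.round(cv2.boxPoints(q)).tolist())
print("grey",*tri(rr))
P=[]
for uvs,uvd in (((433,249),(407,340)),((361,355),(222,317))):
    rr=[]
    for n,uv in (("scene",uvs),("side",uvd)):
        im=cv2.imread(f"pics/{n}0.png");w=np.zeros(im.shape[:2],bool);u,v=uv
        w[v-8:v+9,u-8:u+9]=im[v-8:v+9,u-8:u+9].min(2)>170
        vv,uu=np.nonzero(w);o,d=ray(n,(uu.mean(),vv.mean()));rr.append((o,d[0]))
    p,e=tri(rr);P.append(p);print("pin",p,e)
x=P[1]-P[0];print(np.linalg.norm(x),np.degrees(np.arctan2(x[1],x[0])))
s=bot.read_state();print(R.from_rotvec(s["tcp_rot"]).as_matrix().round(3))
E
```

```text
brown [ 11 157 120] bench [ 11 123 129] [ 11 113 108]
[ 10 160 202] [ 11 159 141] [ 10 129 178] [ 10 155 146]
yellow 2153 [80. 73.] 4.5 [[446.0, 116.0], [451.0, 43.0], [532.0, 49.0], [526.0, 122.0]]
yellow 1756 [72. 73.] 4.7 [[604.0, 128.0], [610.0, 55.0], [682.0, 61.0], [676.0, 134.0]]
grey [ 0.5037486  -0.15366749  0.05651234] [np.float64(0.0005211694416716229), np.float64(0.0005211694416716571)]
pin [0.4423051  0.16110172 0.04721683] [np.float64(0.0005137138381107467), np.float64(0.0005137138381107476)]
pin [0.67143249 0.17930142 0.04747506] [np.float64(0.0004262391264956142), np.float64(0.0004262391264955666)]
0.2298491978971306 4.54149667959113
[[ 0.972  0.234 -0.   ]
 [ 0.234 -0.972  0.002]
 [ 0.    -0.002 -1.   ]]
```

```bash
python3 jog.py '[0.0487,-0.0343,0,0,0.0487,-0.0343,0,0,0.0487,-0.0343,0,0,0.0487,-0.0343,0,0,0.0487,-0.0343,0,0]' 0.15
python3 jog.py '[0.0487,-0.0343,0,0,0.0487,-0.0343,0,0,0.0487,-0.0343,0,0,0.0487,-0.0343,0,0,0,0,0,-0.177]'
python3 jog.py '[0,0,0,-0.177,0,0,0,-0.177,0,0,0,-0.177,0,0,0,-0.177,0,0,0,-0.177]'
python3 jog.py '[0,0,0,-0.177,0,0,0,-0.177,0,0,0,0,0,0,0,0]'
python3 - <<'E'
from h import *
i=optics.camera_info("wrist");im=optics.read_camera("wrist");cv2.imwrite("pics/w1.png",im[:,:,::-1]);import json
json.dump({k:np.array(v).tolist() for k,v in i.items() if k in("intrinsics","extrinsics")},open("w1.json","w"))
s=bot.read_state();print(s["tool_pos"],R.from_rotvec(s["tcp_rot"]).as_matrix().round(3).tolist(),s["time"],s["q"].round(2) if hasattr(s["q"],"round") else s["q"],np.round(i["extrinsics"],3).tolist())
E
```

```text
time: 0.72
tool_pos: [0.3552, -0.4309, 0.2308]
tcp_rot: [-3.119, -0.369, 0.0]
wrist_force: [0.4, -0.0, -0.6]
width: 0.148
grip_force: 0.0
time: 1.35
tool_pos: [0.5139, -0.25, 0.2307]
tcp_rot: [-3.07, -0.658, -0.001]
wrist_force: [-0.4, -0.5, 0.6]
width: 0.148
grip_force: 0.0
time: 1.98
tool_pos: [0.5114, -0.2535, 0.2306]
tcp_rot: [-2.497, -1.905, 0.001]
wrist_force: [-0.3, 0.0, 0.3]
width: 0.152
grip_force: 0.0
time: 2.48
tool_pos: [0.5116, -0.2537, 0.231]
tcp_rot: [-2.133, -2.306, 0.0]
wrist_force: [-0.1, -0.1, -0.2]
width: 0.147
grip_force: 0.0
[ 0.51161264 -0.25368934  0.23105832] [[-0.079, 0.997, -0.0], [0.997, 0.079, 0.0], [0.0, -0.0, -1.0]] 2.525 [-0.5   0.07  1.83  0.    1.24 -0.58] [[0.997, 0.074, 0.026, 0.505], [0.078, -0.943, -0.325, -0.17], [0.001, 0.326, -0.946, 0.373], [0.0, 0.0, 0.0, 1.0]]
```

View pics/w1.png

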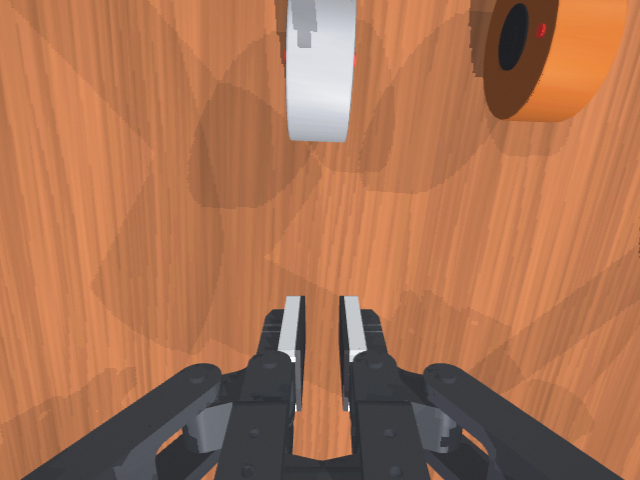

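The wrist picture shows the grey wheel at columns 287–355 with its near rim at row 140, in line with the fingers at column about 322. Red face dots are at (286,57) and (354,60), and the brown wheel is well to the right. Next I measure the heading from the dots.

```bash
python3 - <<'E'
from h import *
import json
i=json.load(open("w1.json"));im=cv2.imread("pics/w1.png");hsv=cv2.cvtColor(im,cv2.COLOR_BGR2HSV).astype(int)
m=((hsv[...,0]<6)|(hsv[...,0]>172))&(hsv[...,1]>170)&(hsv[...,2]>100)
for a,b in((270,300),(340,370)):
    v,u=np.nonzero(m[30:90,a:b]);uv=(u.mean()+a,v.mean()+30);print(len(u),np.round(uv,1),[np.round(plane(0,uv,z,i)[0],4).tolist() for z in(.08,.09)])
w=(hsv[...,1]<60)&(hsv[...,2]>140);w=w&(np.arange(480)<200)[:,None];w=big(w)[0]
h=55  # edges near axle height & up: hull, left/right columns by row
for r in(140,135,125,115,105,95,85,75,65): 
    u=np.nonzero(w[r])[0]; print(r,u.min() if len(u) else None,u.max() if len(u) else None)
E
```

```text
12 [284.   55.5] [[0.4801, -0.1545, 0.08], [0.481, -0.155, 0.09]]
12 [354.9  59.5] [[0.5256, -0.1533, 0.08], [0.525, -0.1539, 0.09]]
140 293 344
135 289 346
125 288 347
115 287 349
105 286 350
95 286 351
85 286 352
75 286 352
65 286 353
```

```bash
python3 jog.py '[0.014,-0.002,0,0.026,0,0,0.06,0,0,0,0.06,0,0,0,0.06,0,0,0,0,0]'
python3 jog.py '[0.005,0,0,0,0.005,0,0,0,0.005,0,0,0,0.004,0,0,0,0.004,0,0,0]'
```

```text
time: 3.15
tool_pos: [0.5036, -0.2373, 0.0458]
tcp_rot: [-2.153, -2.271, 0.005]
wrist_force: [-0.9, -0.6, 0.1]
width: 0.153
grip_force: 0.0
time: 3.78
tool_pos: [0.5082, -0.2173, 0.0523]
tcp_rot: [2.158, 2.28, 0.001]
wrist_force: [-0.9, 0.1, 0.8]
width: 0.149
grip_force: 0.3
```

```bash
python3 jog.py '[0.005,0,0,0,0.005,0,0,0,0.005,0,0,0,0.005,0,0,0,0.005,0,0,0]'
python3 jog.py '[0.005,0,0,0,0.005,0,0,0,0.005,0,0,0,0.005,0,0,0,0.005,0,0,0]'
python3 - <<'E'
from h import *
for n in ("side","wrist"): cv2.imwrite(f"pics/{n}2.png",optics.read_camera(n)[:,:,::-1])
a=cv2.imread("pics/side2.png")[100:400,150:550];b=cv2.resize(cv2.imread("pics/wrist2.png"),(400,300));cv2.imwrite("pics/c2.png",np.hstack([a,b]))
E
```

```text
time: 4.4
tool_pos: [0.5059, -0.1917, 0.0512]
tcp_rot: [-2.159, -2.282, 0.0]
wrist_force: [-0.6, -0.4, 0.5]
width: 0.149
grip_force: 0.1
time: 5.03
tool_pos: [0.5046, -0.1668, 0.0513]
tcp_rot: [2.159, 2.282, 0.0]
wrist_force: [-0.2, -0.2, 0.6]
width: 0.152
grip_force: 0.1
```

View pics/c2.png

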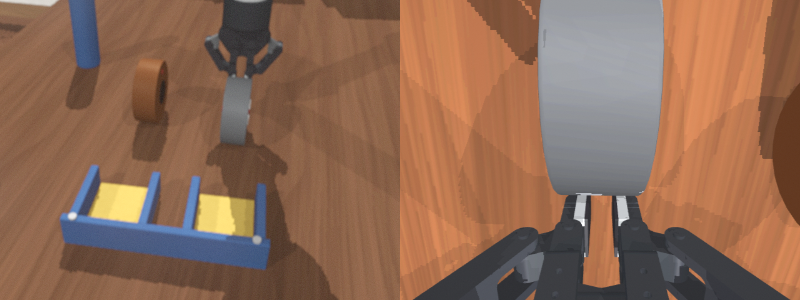

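The crop shows the wheel upright and square against both fingertips (wheel columns 538–663, fingers centred at 600). The stall lies straight ahead and the brown wheel hasn't been touched. Keep rolling.

```bash
python3 jog.py '[0.005,0,0,0,0.005,0,0,0,0.005,0,0,0,0.005,0,0,0,0.005,0,0,0]'
python3 jog.py '[0.005,0,0,0,0.005,0,0,0,0.005,0,0,0,0.005,0,0,0,0.005,0,0,0]'
python3 jog.py '[0.005,0,0,0,0.005,0,0,0,0.005,0,0,0,0.005,0,0,0,0.005,0,0,0]'
python3 jog.py '[0.005,0,0,0,0.005,0,0,0,0.005,0,0,0,0.005,0,0,0,0.005,0,0,0]'
python3 - <<'E'
from h import *
for n in ("side","wrist"): cv2.imwrite(f"pics/{n}3.png",optics.read_camera(n)[:,:,::-1])
a=cv2.imread("pics/side3.png")[100:400,150:550];b=cv2.resize(cv2.imread("pics/wrist3.png"),(400,300));cv2.imwrite("pics/c3.png",np.hstack([a,b]))
E
```

```text
time: 5.75
tool_pos: [0.5031, -0.1417, 0.0512]
tcp_rot: [-2.159, -2.282, 0.0]
wrist_force: [0.9, -0.4, 0.0]
width: 0.145
grip_force: 0.1
time: 6.38
tool_pos: [0.5018, -0.1168, 0.0513]
tcp_rot: [-2.16, -2.282, -0.0]
wrist_force: [-0.1, 0.5, 0.3]
width: 0.148
grip_force: 0.1
time: 7.0
tool_pos: [0.5005, -0.0919, 0.0513]
tcp_rot: [-2.16, -2.282, -0.0]
wrist_force: [0.4, -0.7, -1.1]
width: 0.15
grip_force: 0.1
time: 7.62
tool_pos: [0.4991, -0.0669, 0.0513]
tcp_rot: [2.159, 2.282, 0.0]
wrist_force: [0.4, -0.0, 1.1]
width: 0.153
grip_force: 0.1
```

View pics/c3.png

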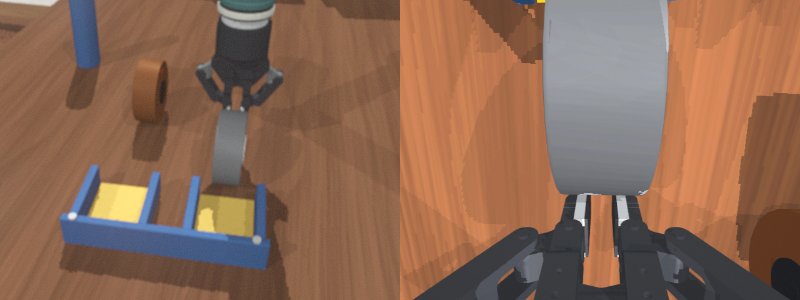

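The wheel (columns 543–668) is still square on the fingers, drifted about 1.5 mm to the right, and heading into the stall mouth. I'll straighten to the stall heading while pushing and check the rolling in the scene view.

```bash
python3 jog.py '[0.005,0,0,-0.005,0.005,0,0,-0.005,0.005,0,0,-0.005,0.005,0,0,-0.005,0.005,0,0,-0.005]'
python3 - <<'E'
from h import *
for n in ("scene","wrist"): cv2.imwrite(f"pics/{n}4.png",optics.read_camera(n)[:,:,::-1])
a=cv2.resize(cv2.imread("pics/scene4.png")[130:330,230:480],(400,320));b=cv2.resize(cv2.imread("pics/wrist4.png"),(400,320));cv2.imwrite("pics/c4.png",np.hstack([a,b]))
E
```

```text
time: 8.35
tool_pos: [0.4973, -0.0419, 0.0512]
tcp_rot: [-2.13, -2.309, 0.0]
wrist_force: [0.9, 0.6, 0.4]
width: 0.152
grip_force: 0.1
```

View pics/c4.png

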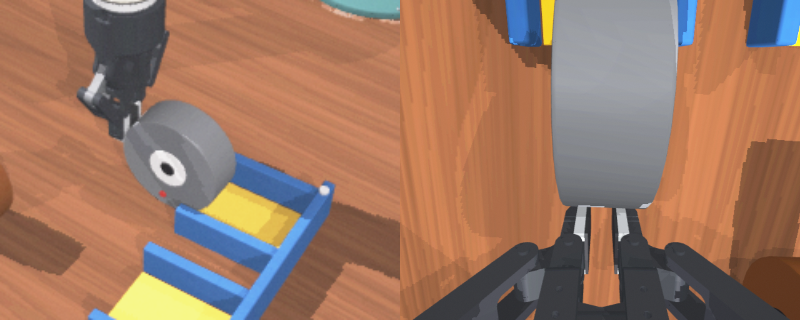

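The scene crop shows the red dot now near the bottom of the face, so the wheel has rolled about 135°. It is upright and entering the near stall. The wrist view shows it between the cheeks (wheel columns 552–677, cheeks about 542 and 683). Continue.

```bash
python3 jog.py '[0.005,0,0,0,0.005,0,0,0,0.005,0,0,0,0.005,0,0,0,0.005,0,0,0]'
python3 jog.py '[0.005,0,0,0,0.005,0,0,0,0.005,0,0,0,0.005,0,0,0,0.005,0,0,0]'
python3 jog.py '[0.005,0,0,0,0.004,0,0,0,0.004,0,0,0,0.004,0,0,0,0.003,0,0,0]'
python3 - <<'E'
from h import *
for n in ("scene","wrist"): cv2.imwrite(f"pics/{n}5.png",optics.read_camera(n)[:,:,::-1])
a=cv2.resize(cv2.imread("pics/scene5.png")[150:350,270:520],(400,320));b=cv2.resize(cv2.imread("pics/wrist5.png"),(400,320));cv2.imwrite("pics/c5.png",np.hstack([a,b]))
E
```

```text
time: 9.07
tool_pos: [0.4954, -0.017, 0.0513]
tcp_rot: [-2.131, -2.308, -0.0]
wrist_force: [0.2, -0.9, 1.0]
width: 0.152
grip_force: 0.2
time: 9.7
tool_pos: [0.4934, 0.0079, 0.0513]
tcp_rot: [-2.131, -2.308, 0.0]
wrist_force: [-0.2, -0.1, 0.1]
width: 0.15
grip_force: 0.2
time: 10.32
tool_pos: [0.4918, 0.0278, 0.0513]
tcp_rot: [-2.131, -2.308, -0.0]
wrist_force: [0.6, 0.1, -0.3]
width: 0.157
grip_force: 0.0
```

View pics/c5.png

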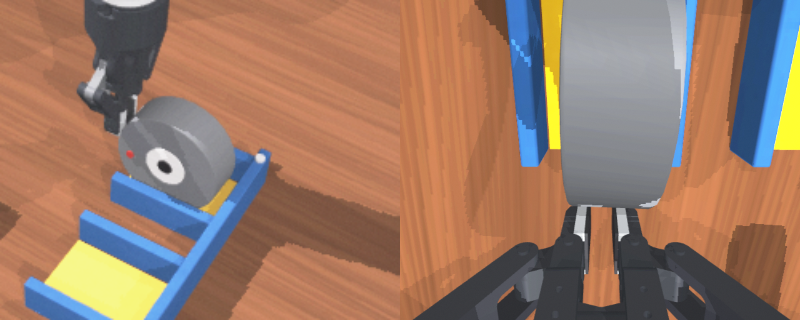

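The wheel is inside the stall, upright, about 6 mm right of centre and clear of the cheek, with roughly 8 mm left to the stop.

```bash
python3 jog.py '[0.003,0,0,0,0.002,0,0,0,0.002,0,0,0,0.001,0,0,0,0,0,0,0]'
python3 jog.py '[0.001,0,0,0,0.001,0,0,0,0,0,0,0]'
python3 - <<'E'
from h import *
for n in ("scene","side"): cv2.imwrite(f"pics/{n}6.png",optics.read_camera(n)[:,:,::-1])
a=cv2.resize(cv2.imread("pics/scene6.png")[150:350,270:520],(400,320));b=cv2.resize(cv2.imread("pics/side6.png")[180:380,240:490],(400,320));cv2.imwrite("pics/c6.png",np.hstack([a,b]))
E
```

```text
time: 11.05
tool_pos: [0.4913, 0.0355, 0.0513]
tcp_rot: [2.131, 2.309, 0.0]
wrist_force: [0.0, -0.1, 0.8]
width: 0.153
grip_force: 0.0
time: 11.42
tool_pos: [0.4911, 0.0374, 0.0513]
tcp_rot: [2.131, 2.308, -0.0]
wrist_force: [0.3, -0.5, 0.5]
width: 0.151
grip_force: 0.3
```

View pics/c6.png

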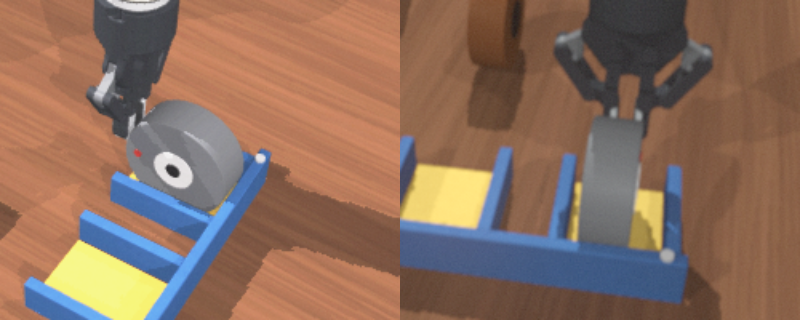

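The wheel is upright in the near stall at the stop, with no stop force felt yet. I'll creep on to feel contact.

```bash
python3 jog.py '[0.001,0,0,0,0.001,0,0,0,0,0,0,0]' | sed -n '2p;4p'
python3 jog.py '[0.001,0,0,0,0.001,0,0,0,0,0,0,0]'| sed -n '2p;4p'
```

```text
tool_pos: [0.4915, 0.0382, 0.0516]
wrist_force: [1.2, -7.1, 1.9]
tool_pos: [0.4921, 0.0386, 0.0518]
wrist_force: [2.0, -13.7, 1.1]
```

It is against the stop (7 N, then 14 N). Back off gently, retreat, and check.

```bash
python3 jog.py '[-0.001,0,0,0,-0.001,0,0,0,-0.001,0,0,0,-0.002,0,0,0,-0.003,0,0,0]' | sed -n '2p;4p'
python3 jog.py '[-0.005,0,0,0,-0.01,0,0,0,-0.02,0,0,0,-0.03,0,0,0,-0.04,0,0,0]' | sed -n '2p;4p'
python3 jog.py '[-0.03,0,0,0,0,0,-0.03,0,0,0,-0.03,0,0,0,0,0,0,0,0,0]'
python3 - <<'E'
from h import *
ws={"scene":(330,160,440,270),"side":(330,220,420,345)};rr=[]
P=[]
for n in ("scene","side"):
    im=np.ascontiguousarray(optics.read_camera(n)[:,:,::-1]);cv2.imwrite(f"pics/{n}7.png",im)
    a,b,c,d=ws[n];hsv=cv2.cvtColor(im,cv2.COLOR_BGR2HSV);m=np.zeros(im.shape[:2],bool);m[b:d,a:c]=(hsv[b:d,a:c,1]<70)&(hsv[b:d,a:c,2]>60)
    h=cv2.convexHull(max(cv2.findContours(big(m)[0].astype(np.uint8),0,2)[0],key=cv2.contourArea));M=cv2.moments(h);print(n,cv2.boundingRect(h))
    o,dd=ray(n,(M["m10"]/M["m00"],M["m01"]/M["m00"]));rr.append((o,dd[0]))
p,e=tri(rr);d=p[:2]-[.487,.102];print(p,e,"rel x",d@[.9969,.079],"y",d@[-.079,.9969])
a=cv2.resize(cv2.imread("pics/scene7.png")[130:330,150:450],(400,267));b=cv2.resize(cv2.imread("pics/side7.png")[150:350,200:500],(400,267));cv2.imwrite("pics/c7.png",np.hstack([a,b]))
E
```

```text
tool_pos: [0.491, 0.0338, 0.0511]
wrist_force: [-0.3, -0.1, -1.0]
tool_pos: [0.4998, -0.0721, 0.0513]
wrist_force: [0.4, -0.9, -0.6]
time: 14.15
tool_pos: [0.5017, -0.1013, 0.1108]
tcp_rot: [-2.131, -2.308, 0.0]
wrist_force: [-0.3, -0.2, -1.4]
width: 0.15
grip_force: 0.0
scene (349, 212, 74, 58)
side (330, 251, 82, 93)
[0.49034606 0.10511786 0.05472394] [np.float64(0.006742408231458683), np.float64(0.006742408231458786)] rel x 0.0035819984536091106 y 0.0028438525662488946
```

View pics/c7.png

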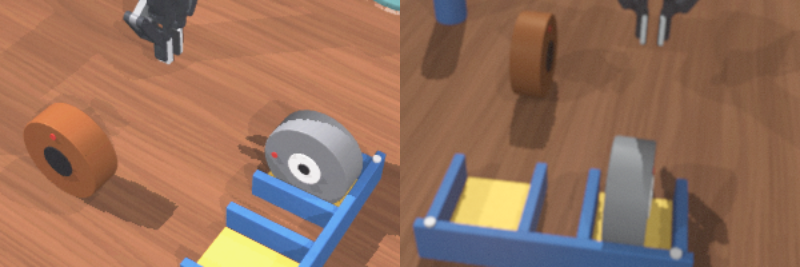

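The wheel stands upright in the near stall against the back stop, with its red dot still at (356,246) in the scene view. The brown wheel is in place and the gripper is clear. A last stillness check, then hand in.

```bash
python3 jog.py '[0,0,0,0,0,0,0,0,0,0,0,0,0,0,0,0]' | head -1; python3 - <<'E'
from h import *
im=optics.read_camera("scene")[:,:,::-1].astype(int);d=abs(im-cv2.imread("pics/scene7.png").astype(int)).max(2)
n=(d[190:275,335:430]>25).sum();d0=abs(cv2.imread("pics/scene0.png").astype(int)-im).max(2)[200:285,160:245]
print("grey changed px",n,"brown changed px",(d0>40).sum())
if n<30: print(bot.finish_job())
E
```

```text
time: 14.75
grey changed px 21 brown changed px 96
the job is handed in; nothing more can be done
None
```

The grey wheel was rolled into the near stall and left standing against the back stop; I felt contact there at about 14 N. The gripper was backed well clear, the brown wheel looked unmoved, and the job was handed in at about 15 s; no verdict was returned.

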